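Put the tea carton away under the rack's weighted arm

ROBOT

A 7-joint arm with a two-finger parallel gripper is mounted at the origin on a cart in front of the work surface, level with it; the furniture and walls round the work are solid. World frame = base frame: x ahead of the robot, y to its left, z up, the work surface at z = 0. Lengths are in m, angles in rad, forces in N, time in s.
With the tool pointing down it reaches from about 0.4 to 0.875 m from the base axis. Payload 19.3 kg.
Tool frame: the origin (TCP) lies midway between the tips of the shut fingers; the grasp point (between the pads) lies 19 mm behind it; z points along the fingers, y is the line along which they close (so a half turn about z gives the same grasp; the last joint's range is limited). The gripper opens to 85 mm and grips with 20 to 120 N. Pads are 22 mm wide; open, the fingers measure 114 mm over their backs; the gripper's body (76 mm by 85 mm) begins 54 mm behind the grasp point. The pads swing forward as they close: fully open they stand 13 mm farther back than shut.
Start: joints at [1.064, 0.521, -0.036, 1.599, 0.021, 1.021, -0.113], TCP at [0.264, -0.566, 0.201] pointing down, gripper open.
Joint ranges: [-2.91, 2.91], [-0.3, 2.13], [-1.5, 1.42], [0.17, 2.43], [-1.26, 4.41], [0.16, 1.93], [-2.52, 2.52]. Speed limits (rad/s): [1.89, 1.89, 2.39, 2.39, 3.01, 3.01, 3.01].

INTERFACE

Orientations are given as [roll, pitch, yaw] about the fixed x, y, z axes, in that order (R = Rz(yaw) Ry(pitch) Rx(roll)).
In Python, from workcell import telemetry, grab_frame, calibration, bot, outline_of, landmark_of gives the robot as it stands. The module is installed in compiled form; this text tells all that it offers.
- The arm moves only by the shell command python3 -m inch 'ROWS' [FORCE]. ROWS is JSON, a list of rows, each a list of 7 numbers: the shift along the tool's x, y, z in m, then the turn, a rotation vector about the tool's x, y, z in rad, then the closure, from 0 (fully open) to 1 (shut). A call has 1 to 5 rows; each row shifts and turns the commanded pose from where the row before left it, along the tool's axes as they then stand; what a row does not reach is not made up. A row lasts 1/10 s, in which the tool goes at most 50 mm and 8.59 degrees, less where a joint would pass 70% of its speed; a pose out of reach is approached as far as the arm can. A call is refused whole if a number of a shift passes 0.05 or a number of a turn 0.15, either way. A call with a gripper value outside its range is refused whole. The fingers move at their own pace and stop on an object; FORCE is the grip in N (left out, the last holds). Time passes only in rows, so rows that do not move let the fingers close. It gives the time, the measured TCP pose, the force, the opening and the grip force at its end, in the units of the state.
- telemetry.observe(): the state, without advancing time (a new reading comes with each control period).
- grab_frame(name): name is "side" or "top" or "wrist"; returns the picture (400x640x3 uint8, red, green, blue); there is no depth.
- calibration(name): a dict with "fovy" (degrees; the focal length in pixels is half the picture's height over the tangent of half this angle, whatever the lens; pixels are square), "cx", "cy" (the principal point, pixels), "pose" (4x4, takes a point from camera to world coordinates). Camera axes: x right, y down, z forward; pixel columns grow to the right and rows downward; lengths in m; the calibration is good to about 2 mm. A picture is of the moment at which its call begins: read the wrist's pose just before it. calibration takes no time and is no camera call; for the wrist camera it gives the pose at the moment of the call.
- bot.job_done(): hands the job in; it is judged then, once.
Trained networks look in the newest picture that a camera, given by its name, has taken for a name from the list of things; names that differ only in an ending like _2 or _b are one class to them, and where a whole thing is asked for, a point or a joint stands for the part that bears it (a point fixed in the world has none). Each returns a list of dicts, best first, with "score" (0 to 1); they miss things now and then, are a little off and sometimes report something else, mostly with a low value. They report only what shows in the picture. A call takes as long as a camera call. They do not tell look-alikes from the thing itself.
- outline_of(label, camera): "region" (400x640 bool, what is visible of it) and "rect" ([left, top, right, bottom] in pixels, round what is visible of it).
- landmark_of(label, camera): "xy" ([column, row] in pixels: a listed point, or the origin of a listed thing).
The state is a dict: "clock": time; "qpos": joint angles; "qd": joint speeds; "joint_efforts": joint torques, N m; "position": TCP position; "tool_rot": TCP orientation; "force": force on the tool from outside, world axes, zero at the start; "moment": the same for the moment, N m; "grip_width": finger opening in m; "finger_force": force on a finger pad.
Only numpy, scipy, OpenCV 4.12 (cv2) and the standard library are available. Lean on these libraries where they do the work, as an engineer would, in place of code of your own. Each camera call takes 0.05 s, during which the arm holds its last target. There are 200 camera calls.

TASK

Put the green tea carton away on the rack's pile: first stand it upright on the worktop with a wide face close against the middle of the front edge of the rack's tray and let go, then tip it over that edge so that it lies flat on the tray, and let go. Then take it again, lift it to the top of the pile and slide it squarely in under the weighted arm until it is home against the back board, held down by the arm. Keep the pile in place and leave the other things alone.

Things in the scene. Friction and masses are not known exactly. Their poses are not given: they have to be found in the camera images.
- carton: slim green tea carton to put away, a stiff box standing upright at the start right or left of the rack, turned up to 35 degrees: 125 mm tall, 58 mm wide, 18 mm thick, 0.12 kg more or less. Origin: centre of the bottom end; z runs along its length to the top end, x is its thickness (normal to the two wide faces, which are alike), y its width
- carton_mid (a point): the centre of the green carton
- rack: wooden tea carton rack, screwed down, elsewhere and turned otherwise each time. Origin: at worktop height below the middle of its tray's front edge; x points from the front edge to the back, y left, z up. Its base, 12 mm high throughout, is a tray 46 mm wide (narrower than a carton) from x 0 to 155 mm, then 88 mm wide to x 345. A pile of two cartons lies on it from x 140 to 265, its top 48 mm up
- rack_tray (a point): point on the tray's top, 60 mm behind its upright front edge, on the middle line. A carton stood before that edge and pushed over it comes to lie on the tray, its bottom end about 12 mm out over the edge, its top end short of the pile
- rack_home (a point): where the green carton's centre belongs: on the pile, under the arm, 202.5 mm behind the front edge, 57 mm up. Round it: side rails at y +-31 to +-36 mm, x 180 to 265 mm, up to 42 mm high (below the pile's top); back board 76 mm wide, face at x 267 mm, up to 84 mm high
- hold_arm (a joint): weighted steel arm, a bent rod hinged behind the back board (axis along rack y, at x 322 mm, 30 mm up) that ends in a round bar pressing on the pile with about 3 to 4 N, an upturned lip before it. 0 rad resting on two cartons, about 0.22 on three; grows as it rises, falls back by itself. A carton pushed in from the front along the pile's top lifts it by the lip (a few newtons)
- bar_foot (a point): underside of the arm's bar, where it bears on the pile; the bar is 46 mm long, 18 mm thick; at the start 240 mm behind the rack's front edge
- lip_tip (a point): front rim of the arm's upturned lip (40 mm wide); at the start 194 mm behind the rack's front edge and about 30 mm above the pile's top. The lip slopes up from the bar at 35 degrees
- pile_low: blue carton at the bottom of the pile, lying along the rack; size and axes as the green one
- pile_low_mid (a point): the centre of the blue carton
- pile_top: orange carton on top of the pile, lying along the rack; size and axes as the green one
- pile_top_mid (a point): the centre of the orange carton
- spice_jar: spice jar with a red cap, 44 mm across, 105 mm tall; origin: middle of its underside
- mug: green and white mug, 78 mm across, 101 mm tall, with a handle; origin: middle of the underside of mug and handle
- tin_green: small tin with a green and yellow label, 57 mm across, 72 mm tall; origin: middle of its underside
- tin_white: small tin with a white and red label, 57 mm across, 72 mm tall; origin: middle of its underside
- onion: brown onion, 82 mm across, 94 mm tall; origin: middle of its underside
There are look-alikes about, which are no part of the job. There is more than one size of the pile_top; the job needs the middle-sized.

How it is judged:
On the way, in this order (a step that is already met when the one before it is completed fails the run):
1. the carton stands upright on the worktop, let go, its wide face close against the front edge of the rack's tray (x of carton_mid in the frame of rack between -0.021 and -0.004 m and y of carton_mid in the frame of rack between -0.02 and 0.02 m and angle between carton's own z axis and vertical below 0.07 rad and height (world z) of carton below 0.004 m and angle between the x axis of carton and the x axis of rack, either way round below 0.2 rad and contact force between the fingers and carton below 0.1 N and linear speed of carton below 0.02 m/s), for 0.2 s.
2. the carton has been tipped over and lies flat, let go, on the tray in front of the pile (x of carton_mid in the frame of rack between 0.025 and 0.085 m and y of carton_mid in the frame of rack between -0.025 and 0.025 m and z of carton_mid in the frame of rack between 0.017 and 0.025 m and angle between carton's own z axis and vertical between 1.5 and 1.64 rad and angle between the x axis of carton and the z axis of rack, either way round below 0.08 rad and contact force between the fingers and carton below 0.1 N and linear speed of carton below 0.02 m/s), for 0.2 s.
3. the carton has been taken again and is held, lying, at the height of the pile's top (z of carton_mid in the frame of rack between 0.052 and 0.12 m and angle between carton's own z axis and vertical between 1.2 and 1.95 rad and contact force between the fingers and carton above 0.5 N), for 0.1 s.
At the end, for the whole second after the job is handed in: The green carton lies flat (4 degrees) and square (8 degrees) on the pile with its centre within 17 mm of home lengthwise and 13 mm sideways, the arm resting on it, at rest; the two pile cartons lie within 13 mm of their places (x of carton_mid in the frame of rack between 0.185 and 0.215 m and y of carton_mid in the frame of rack between -0.013 and 0.013 m and z of carton_mid in the frame of rack between 0.053 and 0.061 m and angle between carton's own z axis and vertical between 1.5 and 1.64 rad and angle between the x axis of carton and the z axis of rack, either way round below 0.08 rad and angle between the z axis of carton and the x axis of rack, either way round below 0.14 rad and contact force between hold_arm and carton above 0.3 N and linear speed of carton below 0.01 m/s and x of pile_low_mid in the frame of rack between 0.185 and 0.215 m and y of pile_low_mid in the frame of rack between -0.013 and 0.013 m and z of pile_low_mid in the frame of rack between 0.016 and 0.026 m and x of pile_top_mid in the frame of rack between 0.185 and 0.215 m and y of pile_top_mid in the frame of rack between -0.013 and 0.013 m and z of pile_top_mid in the frame of rack between 0.034 and 0.044 m); the robot touches nothing.
It fails at once if the spice jar, mug, a tin or the onion is pushed away (more than 40 mm) (distance of any of spice_jar, mug, tin_green, tin_white, onion from where it was at the start of the episode above 0.04 m).
It fails at once if a carton of the pile is pulled out of place (more than 20 mm) (distance of any of pile_low_mid, pile_top_mid from where it was at the start of the episode above 0.02 m).
It also fails if it takes over 67 s, if anything falls off the work surface, if the arm or the gripper's body presses on something with over 40 N, if the wrist force passes 120 N, or if a joint passes its speed limit or range.

## Working session

There is one attempt and no reset: what is moved stays moved. The work goes in short steps, Python scripts to look and compute and a shell command to move; the robot and the scene stay as the last step left them, time stands still between calls to the robot, and variables do not carry over. Pictures are saved under pics/ and viewed, at most 10 in all, crops included, and the job is handed in when it is done.

```bash
mkdir -p pics; cat > h.py <<'E'
import numpy as np, cv2
from scipy.spatial.transform import Rotation as Rt
from workcell import telemetry, grab_frame, calibration, bot, outline_of, landmark_of
def cam(n):
    c=calibration(n); f=200/np.tan(np.radians(c["fovy"])/2); return f,c["cx"],c["cy"],np.array(c["pose"])
def ray(c,uv):
    f,cx,cy,T=c; d=T[:3,:3]@np.array([(uv[0]-cx)/f,(uv[1]-cy)/f,1]); return T[:3,3],d
def onz(c,uv,z):
    o,d=ray(c,uv); return o+d*(z-o[2])/d[2]
def proj(c,p):
    f,cx,cy,T=c; q=T[:3,:3].T@(np.array(p)-T[:3,3]); return np.array([cx+f*q[0]/q[2],cy+f*q[1]/q[2]])
def tri(c1,a,c2,b):
    o1,d1=ray(c1,a);o2,d2=ray(c2,b);d1=d1/np.linalg.norm(d1);d2=d2/np.linalg.norm(d2)
    s=np.linalg.lstsq(np.c_[d1,-d2],o2-o1,rcond=None)[0]
    return (o1+s[0]*d1+o2+s[1]*d2)/2, np.linalg.norm(o1+s[0]*d1-o2-s[1]*d2)
def save(im,n): cv2.imwrite("pics/"+n+".png",cv2.cvtColor(im,cv2.COLOR_RGB2BGR))
E
python3 - <<'E'
from h import *
np.set_printoptions(precision=3,suppress=True)
s=grab_frame("side");t=grab_frame("top")
save(cv2.resize(np.vstack([s,t]),(480*1,600)),"both") if 0 else (save(s,"s0"),save(t,"t0"))
C={n:cam(n) for n in("side","top")}
for l in["carton_mid","carton","rack","rack_tray","rack_home","bar_foot","lip_tip","pile_top_mid","pile_low_mid"]:
    for n in C: print(l,n,[(np.round(d["xy"]),round(d["score"],2)) for d in landmark_of(l,n)][:4])
for n in C: print(n,C[n][0],C[n][3])
print(telemetry.observe())
E
```

```text
carton_mid side [(array([260., 183.]), 0.54), (array([252., 183.]), 0.54)]
carton_mid top [(array([244., 225.]), 0.44)]
carton side [(array([260., 198.]), 0.74)]
carton top [(array([250., 225.]), 0.48)]
rack side [(array([280., 251.]), 0.62)]
rack top [(array([353., 233.]), 0.75)]
rack_tray side [(array([295., 240.]), 0.76)]
rack_tray top [(array([345., 215.]), 0.62)]
rack_home side [(array([332., 220.]), 0.89)]
rack_home top [(array([340., 173.]), 0.67)]
bar_foot side [(array([342., 219.]), 0.49)]
bar_foot top [(array([336., 164.]), 0.7), (array([391., 183.]), 0.51)]
lip_tip side [(array([333., 206.]), 0.76)]
lip_tip top [(array([337., 173.]), 0.68)]
pile_top_mid side [(array([332., 223.]), 0.93), (array([296., 201.]), 0.76), (array([272., 227.]), 0.72)]
pile_top_mid top [(array([278., 193.]), 0.72), (array([338., 177.]), 0.58), (array([310., 225.]), 0.58)]
pile_low_mid side [(array([278., 249.]), 0.73), (array([334., 221.]), 0.2)]
pile_low_mid top [(array([343., 192.]), 0.49)]
side 477.531515412615 [[ 0.965 -0.114  0.236  0.235]
 [-0.262 -0.39   0.883 -1.338]
 [-0.009 -0.914 -0.406  0.721]
 [ 0.     0.     0.     1.   ]]
top 384.0442466996107 [[ 0.011 -0.993  0.115  0.427]
 [-1.    -0.011 -0.007  0.052]
 [ 0.008 -0.115 -0.993  1.431]
 [ 0.     0.     0.     1.   ]]
{'clock': 1.0, 'qpos': array([ 1.064,  0.521, -0.036,  1.6  ,  0.021,  1.021, -0.113]), 'qd': array([-0.001,  0.001,  0.001,  0.002, -0.002, -0.001, -0.   ]), 'joint_efforts': array([ -0.001, -92.686,   1.979, -37.026,   0.018,   0.002,   0.   ]), 'position': array([ 0.264, -0.566,  0.201]), 'tool_rot': array([-3.142, -0.   ,  0.437]), 'force': array([ 0.664,  1.144, -0.39 ]), 'moment': array([ 0.009, -0.011,  0.02 ]), 'finger_force': 0.0, 'grip_width': 0.08539137099177825}
```

View pics/s0.png

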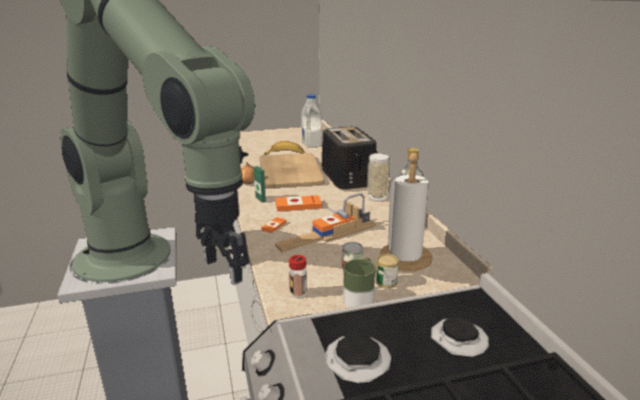

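View pics/t0.png

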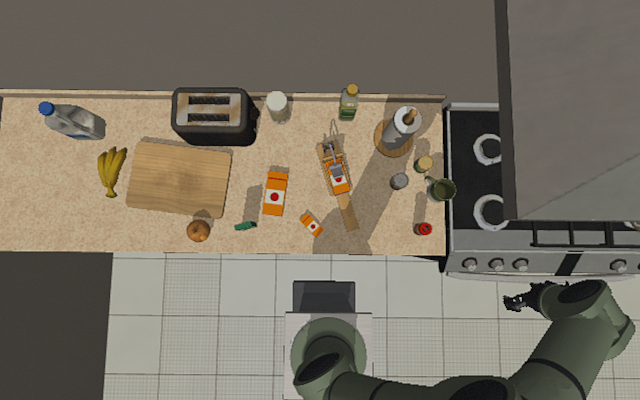

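Top picture: the green carton stands at about (245,225), and the same carton is at (259,184) in the side picture. The rack's front edge is at about (350,230), with its back at (333,140). The orange candidates are the large one at (275,193), the small one at (312,225) and the one on the rack at (338,180), which is the pile. There is one green carton; the green mug at (440,188) and the jar or tins are not cartons.

```bash
python3 - <<'E'
from h import *
np.set_printoptions(precision=3,suppress=True)
c={n:cam(n) for n in("side","top")}
print("carton",tri(c["side"],(260,183),c["top"],(244,225)), onz(c["top"],(250,225),0),onz(c["side"],(260,198),0))
for n,a,b in[("tray",(295,240),(345,215)),("home",(332,220),(340,173)),("rack",(280,251),(353,233)),("lip",(333,206),(337,173))]:
    print(n,tri(c["side"],a,c["top"],b))
print(onz(c["top"],(353,233),0.0),onz(c["top"],(345,215),0.012),onz(c["top"],(340,173),.057))
grab_frame("top")
o=outline_of("carton","top");print([(d["score"],d["rect"],d["region"].sum()) for d in o])
im=grab_frame("top")
a=cv2.resize(im[205:245,225:265],(400,400),interpolation=cv2.INTER_CUBIC)
b=cv2.resize(im[130:240,305:365],(218,400),interpolation=cv2.INTER_CUBIC)
save(np.hstack([a,b]),"crop")
E
```

```text
carton (array([0.463, 0.304, 0.063]), np.float64(0.0010997108785231365)) [0.465 0.293 0.   ] [0.46  0.311 0.   ]
tray (array([ 0.508, -0.059,  0.007]), np.float64(0.004274532972489783))
home (array([ 0.647, -0.035,  0.048]), np.float64(0.01893013370762817))
rack (array([ 0.448, -0.091, -0.005]), np.float64(0.015911507865758057))
lip (array([ 0.647, -0.023,  0.09 ]), np.float64(0.0051667725012100735))
[ 0.44  -0.089  0.   ] [ 0.505 -0.059  0.012] [ 0.655 -0.037  0.057]
[(0.68, [235.4, 220.8, 258.9, 228.4], np.int64(150))]
```

View pics/crop.png

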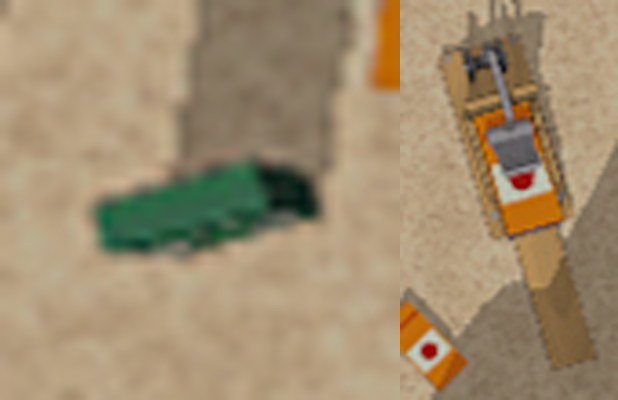

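The crop shows the green carton top (about pixel (243,225)) with its width running nearly left-right. The rack's bare tray ends at about (353,230), and the orange carton under the arm bar is at (338,180). I'm moving to a viewpoint near the rack.

```bash
cat >> h.py <<'E'
def togo(p,yaw,tilt=0):
    s=telemetry.observe(); R0=Rt.from_euler("xyz",s["tool_rot"])
    R1=Rt.from_euler("z",yaw)*Rt.from_euler("x",np.pi)*Rt.from_euler("x",tilt)
    rv=(R0.inv()*R1).as_rotvec(); d=R0.inv().apply(np.array(p)-s["position"])
    d2=R1.inv().apply(np.array(p)-s["position"])
    print("pos",s["position"].round(4),"rot",s["tool_rot"].round(3),"shift",d.round(4),"turn",rv.round(3),"shift after turn",d2.round(4),"t",round(s["clock"],2))
E
python3 -m inch '[[0.033,-0.0255,-0.01,0,0,0,0],[0.033,-0.0255,-0.01,0,0,0,0],[0.033,-0.0255,-0.01,0,0,0,0],[0.033,-0.0255,-0.01,0,0,0,0],[0.033,-0.0255,-0.01,0,0,0,0]]'
python3 -m inch '[[0.033,-0.0255,-0.01,0,0,0,0],[0.033,-0.0255,-0.01,0,0,0,0],[0.033,-0.0255,-0.01,0,0,0,0],[0.033,-0.0255,-0.01,0,0,0,0],[0.033,-0.0255,-0.01,0,0,0,0]]'
python3 - <<'E'
from h import *
np.set_printoptions(precision=3,suppress=True)
c=cam("wrist");im=grab_frame("wrist");save(im,"w1")
print(c[3],[proj(c,p) for p in[(.452,-.089,0.012),(.505,-.06,.012),(.655,-.037,.05)]])
for l in["rack","rack_tray","rack_home","lip_tip","pile_top_mid","bar_foot"]: print(l,[(d["xy"],d["score"]) for d in landmark_of(l,"wrist")])
togo((.463,.303,.25),.28)
E
```

```text
clock: 1.65
position: [0.3605, -0.3795, 0.2517]
tool_rot: [3.141, -0.0, 0.437]
force: [1.3, 0.1, 0.2]
grip_width: 0.0853
finger_force: 0.0
clock: 2.15
position: [0.456, -0.1941, 0.3019]
tool_rot: [3.141, -0.0, 0.437]
force: [0.8, -0.7, -0.4]
grip_width: 0.0852
finger_force: 0.0
[[ 0.422 -0.867 -0.266  0.524]
 [-0.906 -0.404 -0.124 -0.163]
 [ 0.     0.294 -0.956  0.474]
 [ 0.     0.     0.     1.   ]] [array([240.188, 121.537]), array([233.906,  71.541]), array([257.637, -84.501])]
rack [([243.4, 120.3], 0.72)]
rack_tray [([245.5, 71.5], 0.61)]
rack_home []
lip_tip [([421.8, 46.1], 0.31)]
pile_top_mid [([131.4, 55.8], 0.71)]
bar_foot []
pos [ 0.455 -0.197  0.301] rot [-3.141  0.001  0.435] shift [ 0.218 -0.45   0.051] turn [-0.     0.001  0.155] shift after turn [ 0.146 -0.478  0.051] t 2.5
```

View pics/w1.png

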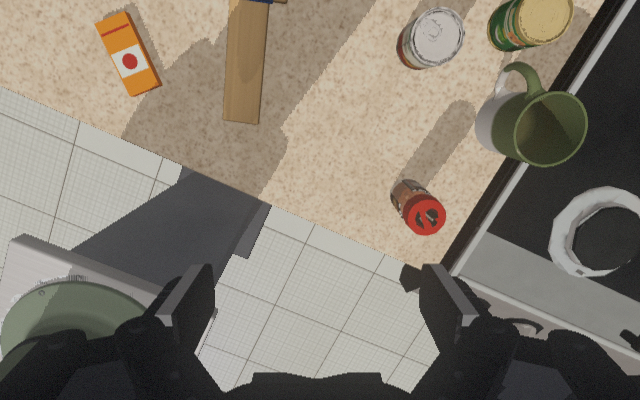

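The wrist view shows the tray's front edge from (224,121) to (260,124), with the sides running up to about (243,0) and (271,3). The small orange look-alike is at (130,58).

```bash
python3 - <<'E'
from h import *
np.set_printoptions(precision=4,suppress=True)
im=cv2.imread("pics/w1.png");hsv=cv2.cvtColor(im,cv2.COLOR_BGR2HSV)
c=cam("wrist")
# tray colour near (245,90)
ref=cv2.cvtColor(im,cv2.COLOR_BGR2LAB).astype(float)
m=(np.linalg.norm((ref-np.median(ref[60:110,238:255].reshape(-1,3),0))*[.4,1,1],axis=2)<9).astype(np.uint8)
m[:, :205]=0;m[:,285:]=0;m[140:]=0
m=cv2.morphologyEx(m,cv2.MORPH_OPEN,np.ones((5,5)))
n,l,st,_=cv2.connectedComponentsWithStats(m);k=l[90,246];print(st[k])
L=[];Rr=[]
for v in range(15,112,4):
    xs=np.where(l[v]==k)[0]
    L.append(onz(c,(xs[0]-.0,v),.012));Rr.append(onz(c,(xs[-1]+1,v),.012))
L=np.array(L);Rr=np.array(Rr)
for A in(L,Rr):
    p=np.polyfit(A[:,0],A[:,1],1);print("yaw",np.arctan(p[0]),"y at .45",np.polyval(p,.45), np.std(A[:,1]-np.polyval(p,A[:,0])))
bot_=[onz(c,(u,np.where(l[:,u]==k)[0][-1]+1),.012) for u in range(228,258,4)];print(np.array(bot_)[:,:2])
print(onz(c,(224,121),.012),onz(c,(260,124),.012))
E
python3 -m inch '[[0.015,-0.045,0,0,0,0,0],[0.015,-0.045,0,0,0,0,0],[0.015,-0.045,0,0,0,0,0],[0.015,-0.045,0,0,0,0,0],[0.015,-0.045,0,0,0,0,0]]'
python3 -m inch '[[0.015,-0.045,0,0,0,0.04,0],[0.013,-0.045,0,0,0,0.04,0],[0.01,-0.045,0,0,0,0.04,0],[0.01,-0.045,0,0,0,0.035,0],[0.01,-0.02,0,0,0,0,0]]'
python3 - <<'E'
from h import *
np.set_printoptions(precision=3,suppress=True)
c=cam("wrist");im=grab_frame("wrist");save(im,"w2")
for l in["carton","carton_mid"]:
  for d in landmark_of(l,"wrist"): print(l,d["xy"],d["score"],onz(c,d["xy"],0 if l=="carton" else .0625))
o=outline_of("carton","wrist")
for d in o: print(d["score"],d["rect"])
togo((.463,.303,.25),.28)
E
```

```text
[ 223    0   44  124 4395]
yaw 0.290655112987077 y at .45 -0.06772931147967598 0.00047386619476841313
yaw 0.3010085378915797 y at .45 -0.11559887827442916 0.0003944334056595427
[[ 0.445  -0.0772]
 [ 0.4471 -0.0819]
 [ 0.4493 -0.0865]
 [ 0.4503 -0.0916]
 [ 0.4525 -0.0963]
 [ 0.4534 -0.1014]
 [ 0.4544 -0.1065]
 [ 0.4566 -0.1112]]
[ 0.4428 -0.0726  0.012 ] [ 0.4588 -0.1158  0.012 ]
clock: 3.0
position: [0.4278, 0.0406, 0.3012]
tool_rot: [3.141, -0.0, 0.435]
force: [1.9, -0.2, -0.4]
grip_width: 0.0854
finger_force: 0.0
clock: 3.5
position: [0.4097, 0.2499, 0.3013]
tool_rot: [-3.141, -0.0, 0.282]
force: [0.8, -0.3, 0.2]
grip_width: 0.0857
finger_force: 0.0
carton [287.3, 102.4] 0.61 [0.461 0.304 0.   ]
carton_mid [285.6, 104.0] 0.7 [0.462 0.301 0.062]
pos [0.411 0.246 0.301] rot [3.141 0.001 0.281] shift [ 0.066 -0.04   0.051] turn [0.    0.001 0.001] shift after turn [ 0.066 -0.04   0.051] t 3.7
```

View pics/w2.png

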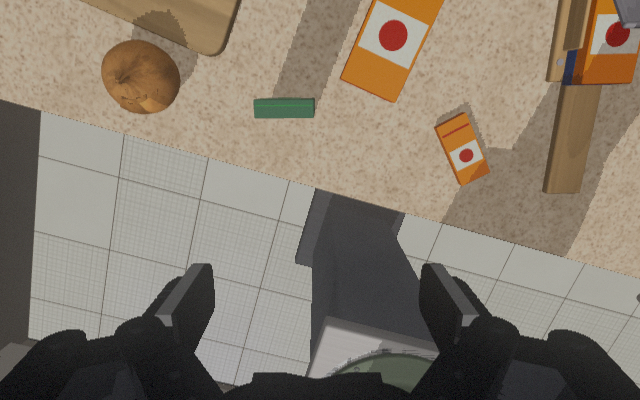

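The green carton's top face shows at (254,99)-(314,117), almost aligned with the tool. The onion is at (140,77) and the large orange look-alike at (390,45).

```bash
python3 - <<'E'
from h import *
np.set_printoptions(precision=4,suppress=True)
im=cv2.imread("pics/w2.png");hsv=cv2.cvtColor(im,cv2.COLOR_BGR2HSV);c=cam("wrist")
m=((hsv[...,0]>60)&(hsv[...,0]<95)&(hsv[...,1]>90)).astype(np.uint8);m[:80]=0;m[130:]=0;m[:,:230]=0;m[:,330:]=0
P=np.argwhere(m)[:,::-1].astype(np.float32);r=cv2.boxPoints(cv2.minAreaRect(P));print(r,len(P))
W=np.array([onz(c,q,.125) for q in r]);print(W[:,:2],np.linalg.norm(np.diff(W,axis=0),axis=1),W.mean(0))
for i in range(3): print(np.arctan2(*(W[i+1]-W[i])[1::-1]))
ctr=W.mean(0)
togo((ctr[0],ctr[1],.17),.28); print(c[3][:3,3])
E
```

```text
[[255. 106.]
 [255. 104.]
 [311. 104.]
 [311. 106.]] 115
[[0.456  0.3194]
 [0.4578 0.3198]
 [0.4726 0.2685]
 [0.4708 0.268 ]] [0.0018 0.0534 0.0018] [0.4643 0.2939 0.125 ]
0.22881939774995438
-1.2904392262716387
-2.8658682224212244
pos [0.4109 0.2462 0.3008] rot [3.141 0.001 0.281] shift [ 0.0647 -0.031   0.1307] turn [0.    0.001 0.001] shift after turn [ 0.0645 -0.0311  0.1308] t 3.7
[0.4835 0.2663 0.4727]
```

```bash
python3 - <<'E'
from h import *
np.set_printoptions(precision=4,suppress=True)
c=cam("wrist");im=cv2.imread("pics/w2.png")
W=np.array([onz(c,q,.125) for q in [(254,99.5),(313.5,98.5),(315,116.5),(255,118)]]);print(W[:,:2]);print(np.linalg.norm(np.diff(W,axis=0),axis=1),W.mean(0))
ctr=W.mean(0);print([proj(c,(ctr[0],ctr[1],z)) for z in(0,.125)])
togo((ctr[0],ctr[1],.17),.28)
E
```

```text
[[0.4616 0.3216]
 [0.4781 0.2676]
 [0.4625 0.2617]
 [0.4451 0.3168]]
[0.0565 0.0167 0.0578] [0.4618 0.2919 0.125 ]
[array([292.7681, 104.2553]), array([284.3651, 108.1928])]
pos [0.4109 0.2462 0.3008] rot [3.141 0.001 0.281] shift [ 0.0618 -0.0298  0.1307] turn [0.    0.001 0.001] shift after turn [ 0.0616 -0.0298  0.1308] t 3.7
```

```bash
python3 -m inch '[[0.032,-0.016,0.02,0,0,-0.016,0],[0.03,-0.016,0.03,0,0,0,0],[0,0,0.04,0,0,0,0],[0,0,0.03,0,0,0,0],[0,0,0,0,0,0,0]]'
python3 - <<'E'
from h import *
np.set_printoptions(precision=4,suppress=True)
c=cam("wrist");im=grab_frame("wrist");save(im,"w3")
for z in(.0625,.125): print(proj(c,(.462,.292,z)))
print([(d["xy"],d["score"]) for d in landmark_of("carton_mid","wrist")])
togo((.462,.293,.085),.297)
E
```

```text
clock: 4.2
position: [0.46, 0.2925, 0.1779]
tool_rot: [3.139, 0.006, 0.296]
force: [-1.1, -0.6, 0.7]
grip_width: 0.0854
finger_force: 0.0
[316.4303 183.8518]
[316.6038 207.1875]
[([308.2, 185.3], 0.66)]
pos [0.4615 0.2945 0.1821] rot [3.141 0.    0.296] shift [0.0001 0.0015 0.0971] turn [ 0.     0.    -0.001] shift after turn [0.     0.0016 0.0971] t 4.3
```

View pics/w3.png

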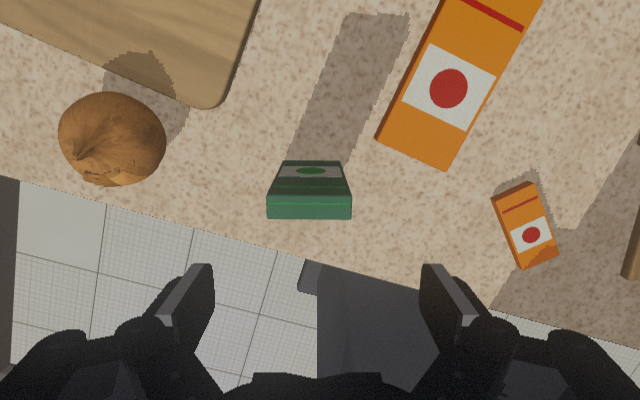

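The close view shows the carton's top face at (267-352, 192-219), square to the tool and centred between the fingers to within a few mm. I'm descending and gripping.

```bash
python3 -m inch '[[0,-0.001,0.04,0,0,0,0],[0,-0.001,0.04,0,0,0,0],[0,0,0.017,0,0,0,0],[0,0,0,0,0,0,0],[0,0,0,0,0,0,0.5]]' 25
python3 -m inch '[[0,0,0,0,0,0,1],[0,0,0,0,0,0,1],[0,0,0,0,0,0,1],[0,0,0,0,0,0,1],[0,0,0,0,0,0,1]]' 25
python3 -m inch '[[0,0,-0.015,0,0,0,1],[0,0,-0.025,0,0,0,1],[0,0,-0.02,0,0,0,1],[0,0,0,0,0,0,1],[0,0,0,0,0,0,1]]'
```

```text
clock: 4.8
position: [0.4615, 0.2977, 0.0863]
tool_rot: [-3.141, -0.002, 0.297]
force: [0.2, 1.2, 1.5]
grip_width: 0.0733
finger_force: 0.0
clock: 5.3
position: [0.4617, 0.2982, 0.0864]
tool_rot: [-3.141, -0.004, 0.297]
force: [0.1, -0.3, 11.4]
grip_width: 0.0572
finger_force: 24.7
clock: 5.8
position: [0.4607, 0.2973, 0.1452]
tool_rot: [-3.141, -0.002, 0.297]
force: [0.2, -1.5, -2.0]
grip_width: 0.0568
finger_force: 27.9
```

```bash
python3 -m inch '[[-0.017,0.041,0,0,0,0,1],[-0.017,0.041,0,0,0,0,1],[-0.017,0.041,0,0,0,0,1],[-0.017,0.041,0,0,0,0,1],[-0.017,0.041,0,0,0,0,1]]'
python3 -m inch '[[-0.017,0.041,0,0,0,0,1],[-0.017,0.041,0,0,0,0,1],[-0.017,0.041,0,0,0,0,1],[-0.017,0.041,0,0,0,0,1],[0,0,0,0,0,0,1]]'
python3 - <<'E'
from h import *
c=cam("wrist");im=grab_frame("wrist");save(im,"w4")
togo((.4388,-.0951,.0865),.297)
R=np.array([[.956,-.292],[.292,.956]]);F=np.array([.4503,-.0916])
for q in[(0,.023),(0,-.023),(.1,.023),(.1,-.023)]:
    p=F+R@q; print(q,proj(c,(p[0],p[1],.012)).round(1))
E
```

```text
clock: 6.3
position: [0.4384, 0.0747, 0.1438]
tool_rot: [-3.142, 0.001, 0.298]
force: [1.2, 0.4, -1.0]
grip_width: 0.0566
finger_force: 27.9
clock: 6.8
position: [0.4207, -0.1056, 0.1436]
tool_rot: [3.141, 0.002, 0.291]
force: [0.4, 0.4, -0.8]
grip_width: 0.0569
finger_force: 28.0
pos [ 0.4214 -0.1028  0.1437] rot [-3.141e+00  1.000e-03  2.930e-01] shift [ 0.019  -0.0023  0.0572] turn [-0.     0.001 -0.004] shift after turn [ 0.0189 -0.0023  0.0572] t 6.85
(0, 0.023) [282.9 145.4]
(0, -0.023) [336.3 145. ]
(0.1, 0.023) [278.4  16.3]
(0.1, -0.023) [337.6  15.8]
```

View pics/w4.png

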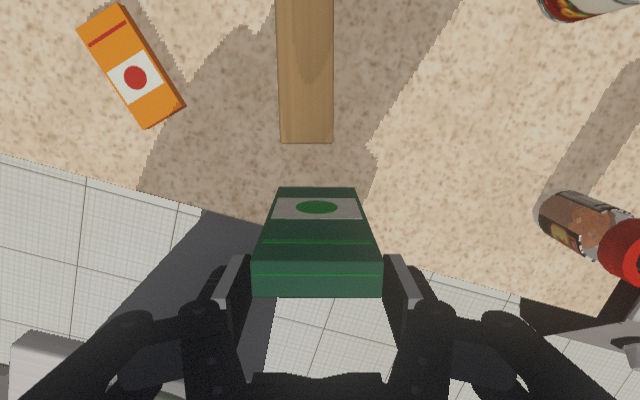

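The carton is held upright, its far bottom edge at row 187 (columns 277-356) and far top edge at row 262. The tray's front edge is at row 143, columns 280-333.

```bash
python3 - <<'E'
from h import *
np.set_printoptions(precision=4,suppress=True)
c=cam("wrist");s=telemetry.observe();R0=Rt.from_euler("xyz",s["tool_rot"])
def rel(q,z): return R0.inv().apply(onz(c,q,z)-s["position"])
for q,z in[((280,143.5),.012),((333,143.5),.012),((276.5,0),.012),((334,0),.012),((278,187),.058),((356,187),.058),((251,262),.183),((382.5,262),.183)]: print(q,rel(q,z))
E
```

```text
(280, 143.5) [ 0.0341 -0.0305  0.1317]
(333, 143.5) [0.034  0.0151 0.1317]
(276.5, 0) [ 0.1437 -0.0297  0.1316]
(334, 0) [0.1437 0.0144 0.1316]
(278, 187) [ 0.0075 -0.0283  0.0857]
(356, 187) [0.0075 0.0308 0.0857]
(251, 262) [ 0.008  -0.0264 -0.0393]
(382.5, 262) [ 0.008   0.0284 -0.0393]
```

```bash
python3 -m inch '[[0.012,-0.005,0,0,0,0,1],[0.012,-0.004,0.02,0,0,0,1],[0,0,0.02,0,0,0,1],[0,0,0.012,0,0,0,1],[0,0,0,0,0,0,1]]'
python3 - <<'E'
from h import *
np.set_printoptions(precision=4,suppress=True)
im=grab_frame("wrist");save(im,"w5");c=cam("wrist");s=telemetry.observe();R0=Rt.from_euler("xyz",s["tool_rot"])
save(cv2.resize(im[60:300,200:440],(600,600)),"w5c")
for q in [(.0075,-.0283,.0857),(.0075,.0308,.0857),(.01,-.0315,s["position"][2]-.012),(.01,.0145,s["position"][2]-.012)]: print(proj(c,s["position"]+R0.apply(q)))
togo((0.44,-.09,.0),.293);print(s["force"])
E
```

```text
clock: 7.35
position: [0.4436, -0.0827, 0.0916]
tool_rot: [-3.141, -0.0, 0.3]
force: [0.8, -0.1, -1.4]
grip_width: 0.0567
finger_force: 44.0
[277.9389 187.0442]
[356.0318 186.9946]
[272.6605 185.7945]
[334.9297 185.7548]
pos [ 0.4432 -0.0829  0.0918] rot [-3.141  0.     0.3  ] shift [-0.0051  0.006   0.0918] turn [-0.001  0.     0.007] shift after turn [-0.0051  0.0059  0.0918] t 7.4
[-0.6653  0.0145 -1.514 ]
```

View pics/w5c.png

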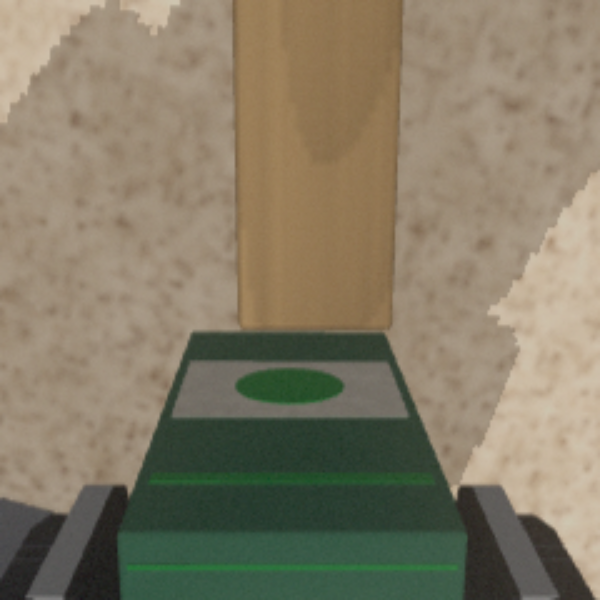

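The crop shows a carton-to-tray gap of about 1-2 mm, square. The carton middle (column 289) is 8 mm left of the tray middle (column 315), so I'll shift right, set it down and release.

```bash
python3 -m inch '[[0,0.008,0,0,0,0,1],[0,0,0,0,0,0,1],[0,0,0.005,0,0,0,1],[0,0,0.001,0,0,0,1],[0,0,0,0,0,0,1]]'
python3 - <<'E'
from h import *
im=grab_frame("wrist");save(im,"w6");togo((0.44,-.09,.0857),.297)
E
```

```text
clock: 7.9
position: [0.4448, -0.0922, 0.0859]
tool_rot: [-3.141, 0.0, 0.298]
force: [0.0, -1.1, -1.8]
grip_width: 0.0568
finger_force: 44.0
pos [ 0.4449 -0.0922  0.0861] rot [-3.141  0.     0.298] shift [-0.0041 -0.0035  0.0004] turn [-0.     0.     0.001] shift after turn [-0.0041 -0.0035  0.0004] t 7.95
```

```bash
python3 -m inch '[[0,0,0.001,0,0,0,1],[0,0,0,0,0,0,1]]'
python3 -m inch '[[0,0,0,0,0,0,0.25],[0,0,0,0,0,0,0.15],[0,0,0,0,0,0,0],[0,0,0,0,0,0,0],[0,0,0,0,0,0,0]]'
python3 - <<'E'
from h import *
im=grab_frame("wrist");save(cv2.resize(im[60:300,200:440],(600,600)),"w7c")
E
```

```text
clock: 8.15
position: [0.445, -0.0922, 0.0852]
tool_rot: [-3.142, -0.0, 0.298]
force: [-0.5, -0.2, -0.7]
grip_width: 0.0568
finger_force: 44.0
clock: 8.65
position: [0.445, -0.0923, 0.0852]
tool_rot: [3.142, -0.0, 0.298]
force: [-0.1, -0.4, -0.3]
grip_width: 0.0853
finger_force: 0.0
```

View pics/w7c.png

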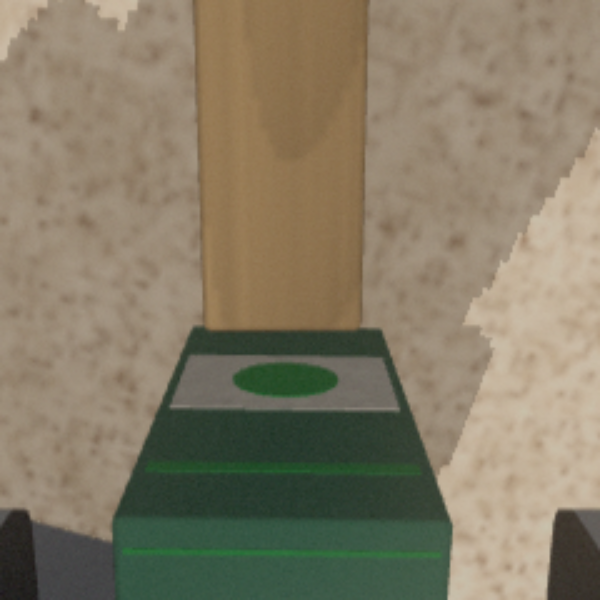

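Released: the carton stands centred against the tray's front edge (carton middle at column 287, tray middle at 282). I'll raise, shut the fingers, go behind it and push it over.

```bash
python3 -m inch '[[0,0,-0.03,0,0,0,0],[0,0,-0.04,0,0,0,0],[-0.02,0,0,0,0,0,1],[-0.025,0,0,0,0,0,1],[0,0,0,0,0,0,1]]'
python3 -m inch '[[0,0,0,0,0,0,1],[0,0,0,0,0,0,1],[0,0,0.03,0,0,0,1],[0,0,0.025,0,0,0,1],[0,0,0,0,0,0,1]]'
python3 -m inch '[[0.01,0,0,0,0,0,1],[0.01,0,0,0,0,0,1],[0.007,0,0,0,0,0,1],[0.006,0,0,0,0,0,1],[0.006,0,0,0,0,0,1]]'
python3 - <<'E'
from h import *
im=grab_frame("wrist");save(im,"w8");togo((0.445,-.0923,.0857),.298)
E
```

```text
clock: 9.2
position: [0.3994, -0.1065, 0.1553]
tool_rot: [3.141, 0.002, 0.296]
force: [-0.4, 0.0, 0.0]
grip_width: 0.0438
finger_force: 0.0
clock: 9.7
position: [0.4009, -0.1047, 0.0981]
tool_rot: [-3.139, 0.003, 0.299]
force: [-1.2, 0.1, 0.2]
grip_width: 0.0
finger_force: 0.0
clock: 10.2
position: [0.44, -0.0939, 0.1006]
tool_rot: [3.141, -0.0, 0.298]
force: [-0.3, -0.2, -0.1]
grip_width: -0.0001
finger_force: 0.0
pos [ 0.4407 -0.0935  0.1005] rot [ 3.141e+00 -1.000e-03  2.980e-01] shift [0.0044 0.0001 0.0148] turn [ 0.    -0.001  0.   ] shift after turn [0.0044 0.0001 0.0148] t 10.25
```

```bash
python3 -m inch '[[0.006,0,0,0,0,0,1],[0.006,0,0,0,0,0,1],[0.006,0,0,0,0,0,1],[0.006,0,0,0,0,0,1],[0,0,0,0,0,0,1]]'
python3 - <<'E'
from h import *
im=grab_frame("wrist");save(im,"w9");grab_frame("side");togo((0.445,-.0923,.0857),.298)
print([(d["xy"],d["score"]) for d in landmark_of("carton_mid","side")],[(d["rect"]) for d in outline_of("carton","side")])
E
```

```text
clock: 10.75
position: [0.4629, -0.0866, 0.1002]
tool_rot: [-3.141, -0.0, 0.298]
force: [-0.5, 0.2, -0.5]
grip_width: -0.0001
finger_force: 0.0
pos [ 0.4621 -0.0869  0.1001] rot [-3.141  0.     0.298] shift [-0.0179  0.0001  0.0144] turn [-0.  0. -0.] shift after turn [-0.0179  0.0001  0.0144] t 10.85
[([276.6, 230.8], 0.8), ([364.2, 298.5], 0.69)] [[268.5, 213.2, 282.9, 255.6]]
```

View pics/w9.png

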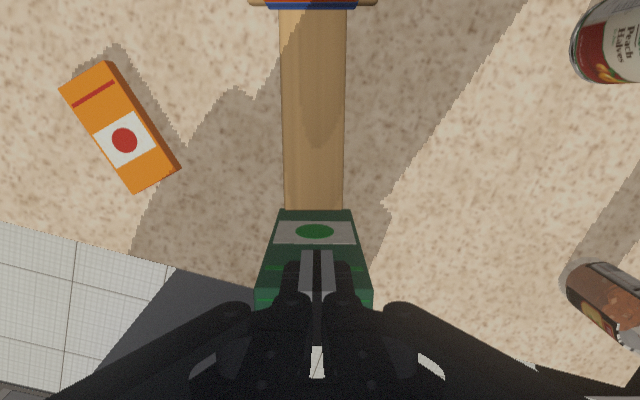

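The picture shows shut fingers in front of the carton's dark face around (317,270), which leaves the carton's tilt unclear. I'll check the side view numerically and with a crop.

```bash
python3 - <<'E'
from h import *
np.set_printoptions(precision=1,suppress=True)
c=cam("wrist");s=telemetry.observe();R0=Rt.from_euler("xyz",s["tool_rot"])
for q in[(0,0,0),(0,0,-.019),(.011,0,0),(-.011,0,0)]: print("tool",q,proj(c,s["position"]+R0.apply(q)))
F=np.array([.454,-.0895]);u=np.array([np.cos(.298),np.sin(.298)])
for x in(0,-.02):
  for z in(0,.012,.125): print(x,z,proj(c,(*(F+x*u),z)))
im=grab_frame("side");save(cv2.resize(im[170:280,220:370],(800,587),interpolation=cv2.INTER_CUBIC),"s1")
E
```

```text
tool (0, 0, 0) [314.8 241.7]
tool (0, 0, -0.019) [314.6 257.7]
tool (0.011, 0, 0) [314.8 222.3]
tool (-0.011, 0, 0) [314.8 260.6]
0 0 [315.4 201.3]
0 0.012 [315.4 205.9]
0 0.125 [314.6 279.4]
-0.02 0 [315.5 224.5]
-0.02 0.012 [315.4 229.9]
-0.02 0.125 [314.7 316. ]
```

View pics/s1.png

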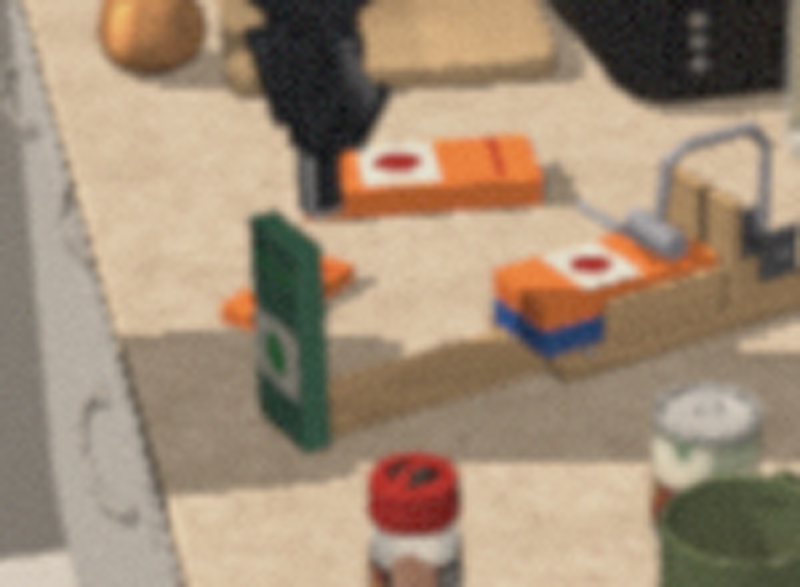

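```bash
python3 - <<'E'
from h import *
np.set_printoptions(precision=1,suppress=True)
c=cam("side");s=telemetry.observe();print(s["position"],s["force"])
g=lambda p:(proj(c,p)-[220,170])*5.333
print("tcp",g(s["position"]))
F=np.array([.454,-.0895]);u=np.array([np.cos(.298),np.sin(.298)]);v=np.array([-u[1],u[0]])
for x in(0,-.018):
  for y in(.029,-.029):
    for z in(0,.125): print(x,y,z,g((*(F+x*u+y*v),z)))
E
```

```text
[ 0.5 -0.1  0.1] [-0.6  0.6  0.4]
tcp [322.3 259.9]
0 0.029 0 [292.3 400.8]
0 0.029 0.125 [282.5 204.3]
0 -0.029 0 [340.8 443.5]
0 -0.029 0.125 [332.5 242.1]
-0.018 0.029 0 [264.4 409.3]
-0.018 0.029 0.125 [253.6 211.8]
-0.018 -0.029 0 [312.4 452.5]
-0.018 -0.029 0.125 [303.  250.1]
```

The side crop shows the carton still standing against the tray edge at crop (290,330). The finger tips are at crop (320,210), about 30 mm higher than the nominal TCP, so the push passed over the carton. I'll back off, go lower and push again.

```bash
python3 -m inch '[[-0.02,0,-0.01,0,0,0,1],[-0.025,0,0,0,0,0,1],[-0.02,0,0,0,0,0,1],[0,0,0.025,0,0,0,1],[0,0,0.025,0,0,0,1]]'
python3 -m inch '[[0,0,0,0,0,0,1],[0.01,0,0,0,0,0,1],[0.01,0,0,0,0,0,1],[0.007,0,0,0,0,0,1],[0.006,0,0,0,0,0,1]]'
python3 -m inch '[[0.006,0,0,0,0,0,1],[0.006,0,0,0,0,0,1],[0,0,0,0,0,0,1]]'
python3 - <<'E'
from h import *
im=grab_frame("side");togo((0.445,-.0923,.0857),.298);save(im,"s2")
print([(d["xy"],d["score"]) for d in landmark_of("carton_mid","side")],[(d["rect"]) for d in outline_of("carton","side")])
save(cv2.resize(im[170:280,220:370],(600,440),interpolation=cv2.INTER_CUBIC),"s2c")
E
```

```text
clock: 11.5
position: [0.4001, -0.1068, 0.0602]
tool_rot: [3.14, -0.002, 0.296]
force: [0.5, -0.5, -0.2]
grip_width: -0.0
finger_force: 0.0
clock: 12.0
position: [0.4329, -0.0961, 0.0608]
tool_rot: [3.141, -0.001, 0.298]
force: [0.4, 0.8, -0.0]
grip_width: 0.0001
finger_force: 0.1
clock: 12.3
position: [0.4439, -0.0925, 0.0603]
tool_rot: [-3.142, -0.001, 0.298]
force: [-0.1, -1.1, -1.0]
grip_width: 0.0002
finger_force: 0.0
pos [ 0.4433 -0.0927  0.0602] rot [-3.142 -0.     0.298] shift [ 0.0018  0.0001 -0.0255] turn [-0. -0.  0.] shift after turn [ 0.0018  0.0001 -0.0255] t 12.35
[([281.0, 227.4], 0.78), ([314.2, 224.8], 0.17)] [[269.0, 212.1, 295.3, 254.2]]
```

View pics/s2c.png

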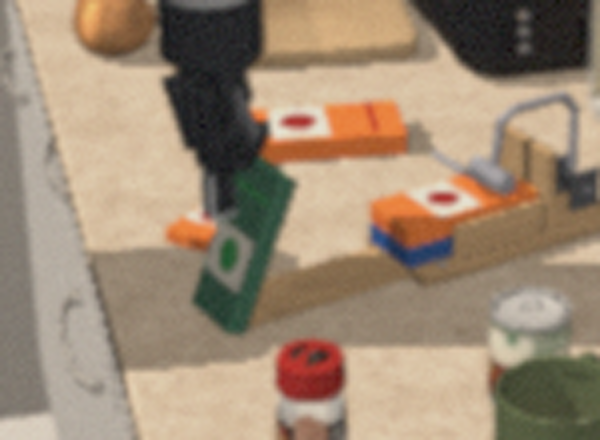

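The carton is leaning over the edge by about 25°, with the tips behind it. I have gone over my limit of 10 viewed pictures, so from here I use numbers only.

```bash
python3 -m inch '[[0.006,0,0,0,0,0,1],[0.006,0,0,0,0,0,1],[0.006,0,0,0,0,0,1],[0.006,0,0,0,0,0,1],[0.006,0,0,0,0,0,1]]'
cat >> h.py <<'E'
def chk(l,n="wrist"):
    for d in landmark_of(l,n)[:2]: print(l,n,np.round(d["xy"],1),round(d["score"],2))
def green(im,c,z):
    # flat green carton: rectangle of its face in rack coordinates at height z
    hsv=cv2.cvtColor(im,cv2.COLOR_RGB2HSV)
    m=((hsv[...,0]>60)&(hsv[...,0]<95)&(hsv[...,1]>70)).astype(np.uint8)
    n,l,st,_=cv2.connectedComponentsWithStats(cv2.morphologyEx(m,cv2.MORPH_CLOSE,np.ones((9,9))))
    for k in np.argsort(-st[1:,4])[:3]+1:
        P=np.argwhere(l==k)[:,::-1].astype(np.float32)
        b=cv2.boxPoints(cv2.minAreaRect(P)); W=np.array([onz(c,q,z)[:2] for q in b]); 
        print("green",st[k],"box",b.round(0).tolist(),"ctr",W.mean(0).round(4),"sides",np.linalg.norm(np.diff(W,axis=0),axis=1).round(4))
E
python3 - <<'E'
from h import *
for n in("side","wrist"):
    im=grab_frame(n);save(im,"a1"+n);chk("carton_mid",n);print([(d["rect"]) for d in outline_of("carton",n)])
    green(im,cam(n),.03)
togo((0.445,-.0923,.0857),.298)
E
```

```text
clock: 12.95
position: [0.4723, -0.0838, 0.0602]
tool_rot: [-3.142, -0.0, 0.298]
force: [0.7, -0.1, -0.2]
grip_width: -0.0003
finger_force: 0.0
carton_mid side [290. 239.] 0.82
[[285.0, 193.5, 376.4, 248.9]]
green [268 231  42  20 428] box [[267.0, 240.0], [307.0, 228.0], [310.0, 240.0], [271.0, 252.0]] ctr [ 0.4847 -0.0933] sides [0.1388 0.0784 0.1313]
green [377 268   6  15  53] box [[377.0, 282.0], [378.0, 268.0], [382.0, 268.0], [381.0, 282.0]] ctr [ 0.6723 -0.3476] sides [0.0684 0.0111 0.0683]
green [276 198   1   1   1] box [[276.0, 198.0], [276.0, 198.0], [276.0, 198.0], [276.0, 198.0]] ctr [0.5059 0.2256] sides [0. 0. 0.]
carton_mid wrist [309.8 193.7] 0.59
[[260.5, 85.9, 367.8, 290.3]]
green [  264    87   102   199 11311] box [[264.0, 87.0], [365.0, 87.0], [365.0, 285.0], [264.0, 285.0]] ctr [ 0.4881 -0.0787] sides [0.0552 0.1222 0.0655]
green [ 293  193   43   39 1319] box [[293.0, 193.0], [335.0, 193.0], [335.0, 231.0], [293.0, 231.0]] ctr [ 0.4772 -0.0817] sides [0.0251 0.0244 0.0259]
green [190 363  84  37 813] box [[190.0, 363.0], [273.0, 363.0], [273.0, 399.0], [190.0, 399.0]] ctr [ 0.3381 -0.0624] sides [0.0581 0.0319 0.0603]
pos [ 0.4715 -0.0842  0.0602] rot [-3.142  0.     0.298] shift [-0.0277  0.     -0.0255] turn [-0.  0. -0.] shift after turn [-0.0277  0.     -0.0255] t 13.25
```

```bash
python3 - <<'E'
from h import *
from scipy.optimize import least_squares
np.set_printoptions(precision=4,suppress=True)
c=cam("wrist");s=telemetry.observe();R0=Rt.from_euler("xyz",s["tool_rot"])
P=lambda q:proj(c,s["position"]+R0.apply(q))
# inner front corner of pad tips, given half opening; solve z for x=+.011 
for nm,y,px in[("shut",-.001,(300,250)),("58",-.029,(250,256)),("open",-.0427,(212,264))]:
    for x in(.011,.005):
        r=least_squares(lambda z:P((x,y,z[0]))[1]-px[1],[0.]);print(nm,x,r.x,P((x,y,r.x[0])))
im=cv2.imread("pics/w9.png")
g=cv2.cvtColor(im,cv2.COLOR_BGR2GRAY);print("w9 col 308",g[225:310:5,308],"col 326",g[225:310:5,326])
# carton ends now
for q in[(314,87),(314,285)]:
    d=R0.inv().apply(onz(c,q,.03)-s["position"]);print("end rel tool",d)
E
```

```text
shut 0.011 [-0.0339] [312.072 250.   ]
shut 0.005 [-0.021] [312.4642 250.    ]
58 0.011 [-0.0397] [244.1512 256.    ]
58 0.005 [-0.0273] [250.3508 256.    ]
open 0.011 [-0.0468] [205.8211 264.    ]
open 0.005 [-0.0351] [215.2972 264.    ]
w9 col 308 [ 62  62  60 107  56  77  83  82  83  79  80  82  80  78  90  28  33] col 326 [ 80  62  63 104  52  78  84  83  83  82  81  82  82  81  55  31  29]
end rel tool [ 0.0786 -0.0004  0.0301]
end rel tool [-0.0435 -0.0008  0.0302]
```

```bash
python3 -m inch '[[0,0,-0.04,0,0,0,1],[-0.015,0,-0.04,0,0,0,0],[-0.015,0,0,0,0,0,0],[0,0,0,0,0,0,0],[0,0,0,0,0,0,0]]' 60
python3 - <<'E'
from h import *
np.set_printoptions(precision=4,suppress=True)
c=cam("wrist");im=grab_frame("wrist");save(im,"a2");chk("carton_mid");green(im,c,.03)
s=telemetry.observe();R0=Rt.from_euler("xyz",s["tool_rot"]);print(s["position"],s["tool_rot"])
hsv=cv2.cvtColor(im,cv2.COLOR_RGB2HSV);m=((hsv[...,0]>60)&(hsv[...,0]<95)&(hsv[...,1]>70)).astype(np.uint8)
m=cv2.morphologyEx(m,cv2.MORPH_CLOSE,np.ones((9,9)))
n,l,st,_=cv2.connectedComponentsWithStats(m);k=1+np.argmax(st[1:,4])
ct=max(cv2.findContours((l==k).astype(np.uint8),0,2)[0],key=cv2.contourArea)
for e in(.01,.02,.04):
    ap=cv2.approxPolyDP(ct,e*cv2.arcLength(ct,True),True)[:,0]
    print([(q.tolist(),R0.inv().apply(onz(c,q,.03)-s["position"])[:2].round(4).tolist()) for q in ap])
# tray edge line ahead of/around carton in lab
lab=cv2.cvtColor(im,cv2.COLOR_RGB2LAB)
E
```

```text
clock: 13.75
position: [0.443, -0.0931, 0.1402]
tool_rot: [3.141, -0.0, 0.297]
force: [-0.2, -0.2, 0.2]
grip_width: 0.0579
finger_force: 0.0
carton_mid wrist [313.9 128.9] 0.7
green [ 277   46   76  159 7953] box [[277.0, 204.0], [277.0, 46.0], [352.0, 46.0], [352.0, 204.0]] ctr [ 0.4883 -0.0785] sides [0.1224 0.0554 0.1224]
green [298 128  33  32 798] box [[292.0, 144.0], [314.0, 122.0], [336.0, 144.0], [314.0, 166.0]] ctr [ 0.4776 -0.0814] sides [0.0246 0.0246 0.0251]
green [182 349  56  41 666] box [[172.0, 370.0], [190.0, 344.0], [241.0, 380.0], [222.0, 405.0]] ctr [ 0.2286 -0.0459] sides [0.0366 0.0624 0.0383]
[ 0.4433 -0.0926  0.1398] [-3.1411  0.0003  0.2979]
[([279, 46], [0.1084, -0.0262]), ([281, 203], [-0.0131, -0.0285]), ([346, 203], [-0.0131, 0.0261]), ([352, 47], [0.1077, 0.0277])]
[([279, 46], [0.1084, -0.0262]), ([281, 203], [-0.0131, -0.0285]), ([346, 203], [-0.0131, 0.0261]), ([352, 47], [0.1077, 0.0277])]
[([279, 46], [0.1084, -0.0262]), ([281, 203], [-0.0131, -0.0285]), ([346, 203], [-0.0131, 0.0261]), ([352, 47], [0.1077, 0.0277])]
```

```bash
python3 -m inch '[[0,0,0.03,0,0,0,0],[0,0,0.04,0,0,0,0],[0,0,0.03,0,0,0,0],[0,0,0.02,0,0,0,0],[0,0,0,0,0,0,0]]' 60
python3 -m inch '[[0,0,0.012,0,0,0,0],[0,0,0,0,0,0,0]]'
python3 -m inch '[[0,0,0.008,0,0,0,0],[0,0,0,0,0,0,0]]'
python3 -m inch '[[0,0,0.008,0,0,0,0],[0,0,0,0,0,0,0]]'
python3 -m inch '[[0,0,0.008,0,0,0,0],[0,0,0,0,0,0,0]]'
```

```text
clock: 14.35
position: [0.4417, -0.092, 0.0177]
tool_rot: [-3.139, 0.004, 0.299]
force: [-0.3, -0.4, 0.3]
grip_width: 0.0853
finger_force: 0.0
clock: 14.55
position: [0.4431, -0.0927, 0.0077]
tool_rot: [-3.141, 0.0, 0.298]
force: [0.7, 0.2, 0.4]
grip_width: 0.0853
finger_force: 0.0
clock: 14.75
position: [0.4431, -0.0929, -0.0]
tool_rot: [3.142, -0.0, 0.298]
force: [0.8, 0.4, -0.3]
grip_width: 0.0855
finger_force: 0.0
clock: 14.95
position: [0.4428, -0.0929, -0.0084]
tool_rot: [-3.141, 0.0, 0.298]
force: [-0.4, -0.6, -1.2]
grip_width: 0.0854
finger_force: 0.0
clock: 15.15
position: [0.4427, -0.0927, -0.0165]
tool_rot: [-3.141, 0.001, 0.298]
force: [0.4, 0.4, -0.2]
grip_width: 0.0853
finger_force: 0.0
```

```bash
python3 -m inch '[[0,0,0,0,0,0,0.2],[0,0,0,0,0,0,0.2]]' 60
python3 -m inch '[[0,0,0,0,0,0,1],[0,0,0,0,0,0,1],[0,0,0,0,0,0,1],[0,0,0,0,0,0,1]]' 60
```

```text
clock: 15.35
position: [0.4431, -0.0928, -0.0157]
tool_rot: [-3.142, -0.0, 0.298]
force: [-0.5, 0.5, 0.3]
grip_width: 0.0685
finger_force: 0.0
clock: 15.75
position: [0.4433, -0.0928, -0.0153]
tool_rot: [3.141, -0.001, 0.298]
force: [-2.5, 0.9, 13.4]
grip_width: 0.0563
finger_force: 60.7
```

```bash
cat >> h.py <<'E'
def rect(z):
    c=cam("wrist");im=grab_frame("wrist");s=telemetry.observe();R0=Rt.from_euler("xyz",s["tool_rot"])
    hsv=cv2.cvtColor(im,cv2.COLOR_RGB2HSV);m=((hsv[...,0]>60)&(hsv[...,0]<95)&(hsv[...,1]>70)).astype(np.uint8)
    m=cv2.morphologyEx(m,cv2.MORPH_CLOSE,np.ones((9,9)));m[:,:150]=0;m[:,480:]=0
    n,l,st,_=cv2.connectedComponentsWithStats(m);k=1+np.argmax(st[1:,4])
    ct=max(cv2.findContours((l==k).astype(np.uint8),0,2)[0],key=cv2.contourArea)
    ap=cv2.approxPolyDP(ct,.02*cv2.arcLength(ct,True),True)[:,0]
    print(s["position"].round(4),[(q.tolist(),R0.inv().apply(onz(c,q,z)-s["position"])[:2].round(4).tolist()) for q in ap]); return im
E
python3 -m inch '[[0,0,-0.01,0,0,0,1],[0,0,-0.017,0,0,0,1],[0,0,-0.015,0,0,0,1],[0,0,0,0,0,0,1],[0,0,0,0,0,0,1]]'
python3 - <<'E'
from h import *
save(rect(.072),"a3");chk("lip_tip");chk("rack_home");chk("pile_top_mid");chk("bar_foot")
grab_frame("side");chk("carton_mid","side");print(proj(cam("side"),(.4883,-.0785,.063)))
E
```

```text
clock: 16.25
position: [0.4432, -0.0931, 0.0264]
tool_rot: [3.141, -0.001, 0.297]
force: [-0.5, -0.2, -1.3]
grip_width: 0.0564
finger_force: 64.7
[ 0.4429 -0.093   0.0261] [([224, 0], [0.104, -0.0285]), ([250, 315], [-0.013, -0.0267]), ([383, 314], [-0.0126, 0.0288]), ([399, 0], [0.1039, 0.0275])]
lip_tip wrist [313.  168.5] 0.55
pile_top_mid wrist [ 42.5 103.3] 0.78
carton_mid side [289.2 226.4] 0.97
[288.92946061 227.52694322]
```

```bash
python3 -m inch '[[0.015,-0.001,0.001,0,0,0,1],[0.015,0,0.001,0,0,0,1],[0.015,0,0,0,0,0,1],[0.015,0,0,0,0,0,1],[0,0,0,0,0,0,1]]'
python3 -m inch '[[0.012,0,0,0,0,0,1],[0.012,0,0,0,0,0,1],[0.008,0,0,0,0,0,1],[0,0,0,0,0,0,1]]'
python3 - <<'E'
from h import *
im=rect(.07);save(im,"a4")
for l in("lip_tip","bar_foot","pile_top_mid","rack_home"): chk(l)
grab_frame("side");chk("pile_top_mid","side");chk("carton_mid","side");chk("lip_tip","side");togo((.454,-.0895,.025),.298)
E
```

```text
clock: 17.1
position: [0.5016, -0.0734, 0.024]
tool_rot: [-3.141, -0.001, 0.299]
force: [-0.1, -0.3, -1.2]
grip_width: 0.0559
finger_force: 64.6
clock: 17.5
position: [0.5318, -0.0643, 0.0242]
tool_rot: [-3.141, -0.001, 0.298]
force: [0.1, -0.3, -2.0]
grip_width: 0.0561
finger_force: 64.6
[ 0.5309 -0.0647  0.0241] [([224, 0], [0.1046, -0.0287]), ([242, 147], [0.0577, -0.0259]), ([386, 146], [0.0581, 0.0257]), ([381, 249], [0.0179, 0.0261]), ([250, 251], [0.017, -0.0253]), ([245, 221], [0.0295, -0.0265]), ([250, 315], [-0.0121, -0.0269]), ([384, 314], [-0.0116, 0.0289]), ([399, 0], [0.1046, 0.0272])]
pile_top_mid wrist [ 75.8 264. ] 0.6
pile_top_mid side [293.7 200.9] 0.82
pile_top_mid side [269.5 223.9] 0.62
carton_mid side [315.1 219.5] 0.62
lip_tip side [331.5 206.9] 0.71
lip_tip side [330.7 217.9] 0.31
pos [ 0.5306 -0.065   0.0243] rot [3.142 0.    0.298] shift [-0.0804  0.0009 -0.0007] turn [ 0.  0. -0.] shift after turn [-0.0804  0.0009 -0.0007] t 17.95
```

```bash
python3 -m inch '[[0.008,0,0,0,0,0,1],[0.008,0,0,0,0,0,1],[0,0,0,0,0,0,1]]'
python3 -m inch '[[0.006,0,0,0,0,0,1],[0.006,0,0,0,0,0,1],[0,0,0,0,0,0,1]]'
python3 -m inch '[[0.006,0,0,0,0,0,1],[0.006,0,0,0,0,0,1],[0,0,0,0,0,0,1]]'
python3 - <<'E'
from h import *
im=rect(.07);save(im,"a5")
grab_frame("side");chk("carton_mid","side");chk("lip_tip","side");chk("bar_foot","side");togo((.454,-.0895,.025),.298)
E
```

```text
clock: 18.25
position: [0.547, -0.0597, 0.0241]
tool_rot: [-3.141, -0.0, 0.298]
force: [0.4, -1.0, -4.0]
grip_width: 0.0559
finger_force: 64.4
clock: 18.55
position: [0.5583, -0.0564, 0.0242]
tool_rot: [-3.142, -0.001, 0.298]
force: [-0.3, -1.2, -4.1]
grip_width: 0.0563
finger_force: 64.4
clock: 18.85
position: [0.5699, -0.0527, 0.0243]
tool_rot: [-3.142, -0.001, 0.298]
force: [-0.4, -1.2, -3.8]
grip_width: 0.0567
finger_force: 64.4
[ 0.5694 -0.0529  0.0242] [([398, 0], [0.1041, 0.027]), ([382, 80], [0.08, 0.0232]), ([235, 80], [0.08, -0.0267]), ([244, 146], [0.0576, -0.0251]), ([386, 146], [0.0576, 0.0258]), ([382, 248], [0.0178, 0.0265]), ([247, 240], [0.0212, -0.0261]), ([251, 316], [-0.0131, -0.0265]), ([384, 314], [-0.0122, 0.029])]
carton_mid side [323.9 216.7] 0.89
lip_tip side [334.7 200.5] 0.71
bar_foot side [341.6 213.8] 0.63
pos [ 0.5689 -0.0531  0.0242] rot [-3.142 -0.     0.298] shift [-0.1205  0.001  -0.0008] turn [-0. -0. -0.] shift after turn [-0.1205  0.001  -0.0008] t 19.1
```

```bash
python3 -m inch '[[0.006,0,0,0,0,0,1],[0.004,0,0,0,0,0,1],[0,0,0,0,0,0,1]]'
python3 -m inch '[[0.004,0,0,0,0,0,1],[0.002,0,0,0,0,0,1],[0,0,0,0,0,0,1]]'
python3 - <<'E'
from h import *
im=rect(.07)
grab_frame("side");chk("carton_mid","side");chk("lip_tip","side");chk("bar_foot","side");togo((.454,-.0895,.025),.298)
E
```

```text
clock: 19.4
position: [0.5793, -0.05, 0.0242]
tool_rot: [3.142, -0.001, 0.298]
force: [-0.1, -0.6, -4.1]
grip_width: 0.0562
finger_force: 64.3
clock: 19.7
position: [0.5847, -0.0482, 0.0242]
tool_rot: [-3.141, -0.0, 0.298]
force: [1.3, 0.1, -5.5]
grip_width: 0.0561
finger_force: 64.3
[ 0.5845 -0.0483  0.0242] [([393, 114], [0.0685, 0.0276]), ([238, 119], [0.0668, -0.0265]), ([241, 154], [0.0545, -0.0263]), ([386, 145], [0.0577, 0.0258]), ([382, 248], [0.0175, 0.0265]), ([248, 238], [0.0218, -0.0256]), ([250, 316], [-0.0134, -0.0268]), ([384, 314], [-0.0124, 0.029])]
carton_mid side [328.1 216.4] 0.76
lip_tip side [336.6 201.4] 0.65
bar_foot side [359.3 297.9] 0.72
bar_foot side [341.8 209.4] 0.58
pos [ 0.5844 -0.0483  0.0243] rot [-3.142 -0.     0.298] shift [-0.1368  0.0011 -0.0008] turn [-0. -0. -0.] shift after turn [-0.1368  0.001  -0.0007] t 19.95
```

```bash
python3 -m inch '[[0,0,0.002,0,0,0,1],[0,0,0,0,0,0,0.3],[0,0,0,0,0,0,0],[0,0,0,0,0,0,0],[-0.01,0,0,0,0,0,0]]'
python3 -m inch '[[-0.02,0,0,0,0,0,0],[-0.02,0,0,0,0,0,0],[0,0,-0.02,0,0,0,0],[0,0,0,0,0,0,0]]'
python3 - <<'E'
from h import *
im=rect(.066);save(im,"a6")
grab_frame("side");chk("carton_mid","side");chk("lip_tip","side");chk("bar_foot","side");chk("pile_top_mid","side");togo((.454,-.0895,.025),.298)
E
```

```text
clock: 20.45
position: [0.5753, -0.051, 0.0223]
tool_rot: [-3.141, -0.001, 0.298]
force: [-0.5, -0.6, 0.3]
grip_width: 0.0855
finger_force: 0.0
clock: 20.85
position: [0.5366, -0.0637, 0.044]
tool_rot: [3.14, -0.002, 0.297]
force: [1.1, 0.2, 0.3]
grip_width: 0.0857
finger_force: 0.0
[ 0.5366 -0.0636  0.0432] [([238, 0], [0.1091, -0.0287]), ([248, 79], [0.0807, -0.0265]), ([245, 8], [0.1063, -0.0262]), ([381, 7], [0.1067, 0.0258]), ([377, 116], [0.0661, 0.0262]), ([249, 112], [0.0678, -0.0269]), ([257, 184], [0.0371, -0.0251]), ([378, 186], [0.0361, 0.0282]), ([387, 0], [0.109, 0.0279])]
carton_mid side [329.6 213.2] 0.85
lip_tip side [349.4 268.4] 0.67
lip_tip side [333.9 199.1] 0.54
bar_foot side [318.7 228.5] 0.63
bar_foot side [344.9 210. ] 0.54
pile_top_mid side [293.8 201.8] 0.79
pile_top_mid side [271.5 223.8] 0.64
pos [ 0.5362 -0.0631  0.0417] rot [-3.141e+00  1.000e-03  2.980e-01] shift [-0.0863  0.0012  0.0168] turn [-0.     0.001 -0.   ] shift after turn [-0.0863  0.0011  0.0167] t 21.15
```

```bash
python3 -m inch '[[0,0.001,0,0,0,0,1],[0,0,0,0,0,0,1],[0,0,0,0,0,0,1],[0,0,0,0,0,0,1],[0,0,0,0,0,0,1]]'
python3 -m inch '[[0,0,0.01,0,0,0,1],[0,0,0.007,0,0,0,1],[0.008,0,0,0,0,0,1],[0.008,0,0,0,0,0,1],[0,0,0,0,0,0,1]]'
python3 -m inch '[[0.006,0,0,0,0,0,1],[0.006,0,0,0,0,0,1],[0,0,0,0,0,0,1]]'
python3 -m inch '[[0.006,0,0,0,0,0,1],[0,0,0,0,0,0,1]]'
python3 - <<'E'
from h import *
im=rect(.066);save(im,"a7")
grab_frame("side");chk("carton_mid","side");togo((.454,-.0895,.025),.298)
E
```

```text
clock: 21.65
position: [0.5368, -0.0641, 0.0422]
tool_rot: [-3.142, 0.0, 0.298]
force: [-0.3, 0.2, 0.2]
grip_width: 0.0121
finger_force: 0.0
clock: 22.15
position: [0.5535, -0.0586, 0.0253]
tool_rot: [-3.141, -0.001, 0.298]
force: [-0.3, -0.4, -0.6]
grip_width: -0.0001
finger_force: 0.0
clock: 22.45
position: [0.5642, -0.0556, 0.0253]
tool_rot: [-3.142, -0.0, 0.298]
force: [0.4, 0.0, -0.7]
grip_width: -0.0002
finger_force: 0.0
clock: 22.65
position: [0.5696, -0.054, 0.0252]
tool_rot: [-3.142, -0.0, 0.298]
force: [0.1, 1.4, 0.1]
grip_width: -0.0001
finger_force: 0.0
[ 0.5695 -0.054   0.0252] [([393, 43], [0.0918, 0.0272]), ([230, 52], [0.089, -0.0289]), ([247, 254], [0.0125, -0.0275]), ([383, 252], [0.0134, 0.0281])]
carton_mid side [333.6 215.8] 0.69
carton_mid side [315.  221.9] 0.28
pos [ 0.5694 -0.054   0.0253] rot [-3.142 -0.     0.298] shift [-0.1207  0.      0.0002] turn [-0. -0. -0.] shift after turn [-0.1207  0.      0.0003] t 22.8
```

```bash
python3 -m inch '[[0.003,0,0,0,0,0,1],[0.002,0,0,0,0,0,1],[0,0,0,0,0,0,1]]'
python3 - <<'E'
from h import *
im=rect(.066);save(im,"a8")
grab_frame("side");chk("carton_mid","side");togo((.454,-.0895,.025),.298)
E
```

```text
clock: 23.1
position: [0.5741, -0.0527, 0.0252]
tool_rot: [3.142, 0.0, 0.298]
force: [-2.9, -0.6, 1.9]
grip_width: 0.0002
finger_force: 1.5
[ 0.5741 -0.0527  0.0252] [([392, 63], [0.0853, 0.0272]), ([380, 182], [0.0427, 0.0253]), ([245, 183], [0.0423, -0.0265]), ([232, 74], [0.0817, -0.0287]), ([247, 255], [0.012, -0.0275]), ([383, 252], [0.0133, 0.0281])]
carton_mid side [333.9 215.1] 0.76
pos [ 0.5741 -0.0527  0.0252] rot [ 3.142 -0.     0.298] shift [-0.1256 -0.      0.0002] turn [ 0. -0. -0.] shift after turn [-0.1256 -0.      0.0002] t 23.25
```

```bash
python3 -m inch '[[0.002,0,0,0,0,0,1],[0,0,0,0,0,0,1]]'
python3 -m inch '[[0.002,0,0,0,0,0,1],[0,0,0,0,0,0,1]]'
```

```text
clock: 23.45
position: [0.576, -0.0521, 0.0252]
tool_rot: [-3.142, 0.0, 0.298]
force: [-3.2, -1.8, 1.3]
grip_width: 0.0002
finger_force: 1.5
clock: 23.65
position: [0.5762, -0.052, 0.0249]
tool_rot: [-3.142, 0.003, 0.297]
force: [-14.1, -3.4, 8.8]
grip_width: -0.0002
finger_force: 6.8
```

```bash
python3 -m inch '[[-0.02,0,0,0,0,0,1],[-0.02,0,0,0,0,0,1],[-0.02,0,-0.04,0,0,0,1],[0,0,-0.04,0,0,0,1],[0,0,-0.04,0,0,0,1]]'
python3 -m inch '[[0,0,-0.02,0,0,0,1],[0.02,0,0,0,0,0,1],[0,0,0,0,0,0,1]]'
python3 - <<'E'
from h import *
im=rect(.066);save(im,"a9")
for l in("carton_mid","lip_tip","pile_top_mid"): chk(l)
grab_frame("side")
for l in("carton_mid","lip_tip","bar_foot","pile_low_mid"): chk(l,"side")
c=cam("side");F=np.array([.454,-.0895]);u=np.array([np.cos(.298),np.sin(.298)])
for nm,x,z in[("home",.2035,.057),("low",.2025,.021)]: print(nm,proj(c,(*(F+x*u),z)).round(1))
togo((*F,.025),.298); print(telemetry.observe()["force"])
E
```

```text
clock: 24.15
position: [0.5204, -0.0689, 0.1468]
tool_rot: [-3.141, -0.001, 0.298]
force: [1.4, -1.4, 0.6]
grip_width: -0.0003
finger_force: 0.0
clock: 24.45
position: [0.542, -0.0623, 0.1662]
tool_rot: [3.141, -0.004, 0.298]
force: [-0.8, 0.5, -0.3]
grip_width: 0.0
finger_force: 0.0
[ 0.5406 -0.0626  0.1654] [([273, 0], [0.1384, -0.0288]), ([279, 132], [0.0487, -0.0276]), ([352, 130], [0.0502, 0.0281]), ([355, 0], [0.1384, 0.0277]), ([344, 0], [0.1384, 0.0201]), ([345, 27], [0.1215, 0.0212]), ([276, 25], [0.1228, -0.0273])]
carton_mid wrist [313.8  45.4] 0.59
carton_mid wrist [315.2 211.8] 0.5
lip_tip wrist [310.7  20.8] 0.73
pile_top_mid wrist [37.5 39.8] 0.91
pile_top_mid wrist [172.4 208.8] 0.58
carton_mid side [336.4 214.7] 0.87
lip_tip side [247.9 184.7] 0.67
lip_tip side [337.5 200.6] 0.48
bar_foot side [344.2 209.5] 0.67
home [334.9 216. ]
low [334.5 226.2]
pos [ 0.5394 -0.0633  0.1651] rot [-3.142  0.     0.298] shift [-0.0893 -0.      0.1401] turn [-0.  0. -0.] shift after turn [-8.940e-02 -1.000e-04  1.401e-01] t 24.9
[-0.31529392 -0.0040993   0.36985385]
```

```bash
python3 -c "
from workcell import bot
print(bot.job_done())"
```

```text
the job is handed in; nothing more can be done
None
```

The green carton lies on the pile under the arm, centred about 202 mm behind the rack's front edge and pushed in until the force jumped at the back board; I handed the job in at about 25 s of robot time, result not shown, after viewing 12 pictures instead of the 10 allowed.

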